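Load the drying chamber and hold its cover at 45 degrees

TASK

Pick up the dark drilled plate, lower it (do not drop it) over the two pins in the drying chamber until it lies flush on the blue seat, and let go of it. Then grip the orange bar of the chamber's cover, bring the cover down from its wide-open rest to 45 degrees above closed without ever letting it fall shut, and finish still holding it there, steady, with the gripper alone (it would fall shut if released), so that a colleague can reach in with a probe. Leave the tins, jar, bottle and brush standing where they are.

Things in the scene. Friction and masses are not known exactly. Their poses are not given: they have to be found in the camera images.
- plate_grip (a point): Middle of the yellow upright grip of the loose dark grey metal plate (0.3-0.55 kg), 38 mm above its underside. Plate 110 (x) by 90 (y) by 10 mm, flat on the table at first; two 13 mm through holes, 37 mm either side of centre along its x. The grip, on the plate's centre, is 36 mm long (x), 16 mm wide (y) and spans 10 to 66 mm above the underside. z up. It fits either way round.
- seat (a point): Centre of the top of the blue seat (100 by 80 mm) in the fixed chamber, 38 mm above the table. x level, from chamber front to hinge side; z up. Two steel pins, 10 mm diameter, stand on it 37 mm either side of this point along x, 24 mm tall, the top 8 mm tapered to 4 mm. With the plate flush on the seat and over the pins, its grip point is 38 mm above this point.
- hinge (a point): Middle of the cover's hinge axis, on the fixed white drying chamber: 85 mm along the chamber's x from the seat point and 50 mm higher. The axis runs along the chamber's y. Chamber: 170 (x) by 220 (y) mm outside, walls 8 mm thick, rim 85 mm above the table; its blue front panel reaches 35 mm further towards -x, 50 mm tall.
- cover_bar (a point): Middle of the cover's orange round bar, 12 mm diameter, along the chamber's y, carried by rods at its ends (110 mm free to grip), 40 mm beyond the cover's edge. At cover angle a it lies, from point hinge, -210 cos(a) + 6 sin(a) mm along the chamber's x and 210 sin(a) + 6 cos(a) mm up. It can turn between the fingers.
- cover (a joint): Angle of the chamber's cover (grey frame with clear pane, 166 by 220 mm, about 0.6 kg), rad: 0 closed (level), 0.785 = 45 degrees, 1.571 upright, 1.9 the open stop. It starts open beyond upright and rests there by itself; its hinge has slight friction, and well short of upright it falls shut unless held.
- tin_a_mid (a point): Bystander: aluminium sample tin, 61 mm diameter, 50 mm tall; its middle.
- tin_b_mid (a point): Bystander: aluminium sample tin, 61 mm diameter, 50 mm tall; its middle.
- tin_c_mid (a point): Bystander: larger aluminium sample tin, 71 mm diameter, 60 mm tall; its middle.
- jar_mid (a point): Bystander: white jar with blue cap, 64 mm diameter, 85 mm tall; its middle.
- bottle_mid (a point): Bystander: amber bottle, 60 mm diameter, 140 mm tall; its middle.
- brush_grip (a point): Bystander: hand brush lying flat; the middle of its handle.
There are look-alikes about, which are no part of the job. What is shaped like the part that bears plate_grip but purple or red is not meant.

How it is judged:
By the outcome, as a careful person would: the job done as asked, in the order asked, and still so for the second after the job is handed in, while the arm keeps its last pose, push and grip.
It also fails if it takes over 72 s, if anything falls off the work surface, if the arm or the gripper's body presses on something with over 40 N, if the wrist force passes 120 N, or if a joint passes its speed limit or range.

ROBOT

A 6-joint arm with a two-finger parallel gripper is mounted at the origin on the work surface. World frame = base frame: x ahead of the robot, y to its left, z up, the work surface at z = 0. Lengths are in m, angles in rad, forces in N, time in s.
With the tool pointing down it reaches from about 0.35 to 0.775 m from the base axis. Payload 7.3 kg.
Tool frame: the origin (TCP) lies at the very end of the fingers, on their centre line; the grasp point (between the pads) lies 19 mm behind it; z points along the fingers, x is the direction in which the jaws open and shut, and the axes are right-handed (so a half turn about z gives the same grasp; the last joint's range is limited). The gripper opens to 92 mm and grips with 3 to 60 N. Pads are 19 mm wide; open, the fingers measure 130 mm over their backs; the gripper's body (75 mm by 190 mm) begins 47 mm behind the grasp point.
Start: joints at [1.021, 0.342, 1.524, -0, 1.275, -0.146], TCP at [0.206, 0.483, 0.227] pointing down, gripper open.
Joint ranges: [-2.53, 2.53], [-0.77, 2.02], [0.04, 2.7], [-1, 4.14], [0.28, 2.66], [-3.11, 3.11]. Speed limits (rad/s): [2.57, 2.57, 3.14, 3.14, 3.14, 3.14].

INTERFACE

Orientations are given as [roll, pitch, yaw] about the fixed x, y, z axes, in that order (R = Rz(yaw) Ry(pitch) Rx(roll)).
In Python, from cell import observe, read_camera, camera_params, hand_in gives the robot as it stands.
- The arm moves only by the tool apply_moves, never from a script. Its argument "increments" is a list of rows, each an object with "grip": the opening, from 0 (shut) to 1 (fully open); "linear": the shift along the world's x, y, z in mm, a list of three; "turn": the turn, a rotation vector about the world's x, y, z in units of 6 degrees (1.0 is 6 degrees), a list of three. A call has 1 to 10 rows; each row is the pose to reach, as a shift and turn from the pose commanded when the call began; what a row does not reach only later rows make up. A row lasts 1/10 s, in which the tool goes at most 50 mm and 8.59 degrees, less where a joint would pass 70% of its speed; a pose out of reach is approached as far as the arm can. A call with a gripper value outside its range is refused whole. The fingers move at their own pace and stop on an object; "grip_force" is the grip in N (left out, the last holds). Time passes only in rows, so rows that repeat a pose let the fingers close. It gives the time, the measured TCP pose, the force and the opening at its end, in the units of the state.
- observe(): the state, without advancing time (a new reading comes with each control period).
- read_camera(name): name is "scene" or "top" or "wrist"; returns the picture (420x560x3 uint8, red, green, blue); there is no depth.
- camera_params(name): a dict with "camera_matrix" (3x3 intrinsics, pixels), "world_to_cam" (4x4, takes a point from world to camera coordinates); the wrist camera has in their place "hand_eye" (4x4, takes a point from camera to tool coordinates, whose origin is the TCP and whose axes are the tool frame's). Camera axes: x right, y up, looking along -z (the intrinsics and any distortion apply to the point x, -y, -z); pixel columns grow to the right and rows downward; lengths in m; the calibration is good to about 2 mm. A picture is of the moment at which its call begins: read the wrist's pose just before it. camera_params takes no time and is no camera call.
- hand_in(): hands the job in, once; it reports no verdict.
The state is a dict: "time": time; "qpos": joint angles; "qvel": joint speeds; "joint_efforts": joint torques, N m; "tool_pos": TCP position; "tool_rot": TCP orientation; "contact_force": force on the tool from outside, world axes, zero at the start; "torque": the same for the moment, N m; "opening": finger opening in m.
Only numpy, scipy, OpenCV 4.12 (cv2) and the standard library are available. Lean on these libraries where they do the work, as an engineer would, in place of code of your own. Each camera call takes 0.05 s, during which the arm holds its last target.

## Working session

There is one attempt and no reset: what is moved stays moved. The work goes in short steps, Python scripts to look and compute and a tool call to move; the robot and the scene stay as the last step left them, time stands still between calls to the robot, and variables do not carry over. Pictures are saved under pics/ and viewed, and the job is handed in when it is done.

Besides the shell and the picture viewer there is one more tool, called after "Emit:" as name(argument=value, ...) on one line, values as JSON. apply_moves: Moves the arm, as the interface text tells. Its arguments: {"type":"object","properties":{"increments":{"type":"array","items":{"type":"object","properties":{"grip":{"type":"number"},"linear":{"type":"array","items":{"type":"number"}},"turn":{"type":"array","items":{"type":"number"}}}}},"grip_force":{"type":"number"}},"required":["increments"]}

```bash
ls; mkdir -p pics
python3 - <<'E'
from cell import *
import cv2
print(observe())
for n in ["scene","top","wrist"]:
    p=camera_params(n);print(n,p)
    cv2.imwrite(f"pics/{n}0.png",read_camera(n)[:,:,::-1])
E
```

```text
pics
{'time': 0.0, 'qpos': array([ 1.02096709e+00,  3.42689726e-01,  1.52502615e+00, -1.38105851e-05,
        1.27538882e+00, -1.45991684e-01]), 'qvel': array([ 0.00079982, -0.00069621,  0.00070978,  0.00034691, -0.00134835,
        0.00133206]), 'joint_efforts': array([-1.97979352e-03, -4.31248212e+01, -2.44217813e+01,  7.16175302e-02,
        5.61544276e-02, -1.45455815e-04]), 'tool_pos': array([0.20606196, 0.48242482, 0.2260589 ]), 'tool_rot': array([-3.14138576e+00,  1.49787681e-03,  1.16696296e+00]), 'contact_force': array([-0.31951754, -0.22108341,  0.11834603]), 'torque': array([-0.04936003,  0.05206085, -0.01181973]), 'opening': 0.0914667481634906}
scene {'camera_matrix': array([[434.60595997,   0.        , 273.76707424],
       [  0.        , 434.60595997, 211.60525572],
       [  0.        ,   0.        ,   1.        ]]), 'world_to_cam': array([[-0.56051413,  0.82801903,  0.01443629,  0.2924422 ],
       [-0.60876132, -0.42378435,  0.67068359,  0.22983326],
       [ 0.56145665,  0.36713937,  0.74160307, -1.65124549],
       [ 0.        ,  0.        ,  0.        ,  1.       
[... 277 characters left out ...]
47,  0.01131888,  0.14446983, -0.53299153],
       [-0.14453515,  0.00517794,  0.98948612, -1.49556359],
       [ 0.        ,  0.        ,  0.        ,  1.        ]])}
wrist {'camera_matrix': array([[307.16298162,   0.        , 285.82377823],
       [  0.        , 307.16298162, 211.34827068],
       [  0.        ,   0.        ,   1.        ]]), 'hand_eye': array([[ 9.99999614e-01,  8.55859015e-04,  2.00300858e-04,
         2.14513632e-04],
       [ 8.78545374e-04, -9.65993739e-01, -2.58563965e-01,
        -6.76583574e-02],
       [-2.78049256e-05,  2.58564042e-01, -9.65994118e-01,
        -1.57350657e-01],
       [ 0.00000000e+00,  0.00000000e+00,  0.00000000e+00,
         1.00000000e+00]])}
```

View pics/scene0.png

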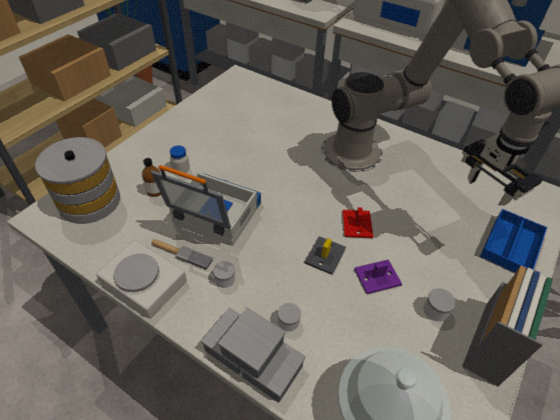

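View pics/top0.png

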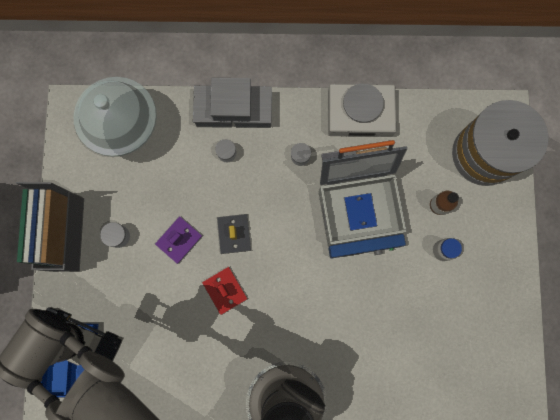

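View pics/wrist0.png

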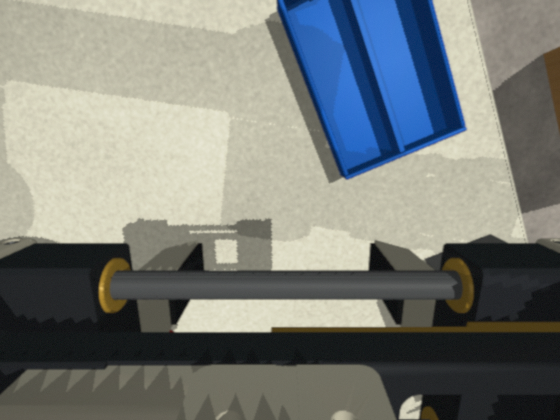

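Candidates: grey plate with yellow grip at scene (325,253) / top (234,233), which matches the description. The purple plate is at scene (378,275) / top (179,240) and the red one at scene (357,223) / top (226,290); both are look-alikes. Next, close crops.

```bash
cat > h.py <<'E'
import numpy as np,cv2
from cell import *
from scipy.spatial.transform import Rotation as Ro
def ray(n,uv,st=None):
    p=camera_params(n);K=p["camera_matrix"]
    d=np.array([(uv[0]-K[0,2])/K[0,0],-(uv[1]-K[1,2])/K[1,1],-1.])
    if n=="wrist":
        T=np.eye(4);T[:3,:3]=Ro.from_euler('xyz',st["tool_rot"]).as_matrix();T[:3,3]=st["tool_pos"]
        M=T@p["hand_eye"]
    else: M=np.linalg.inv(p["world_to_cam"])
    d=M[:3,:3]@d
    return M[:3,3],d/np.linalg.norm(d)
def plane(r,z): o,d=r;return o+d*(z-o[2])/d[2]
def tri(rs):
    A=sum(np.eye(3)-np.outer(d,d) for o,d in rs);b=sum((np.eye(3)-np.outer(d,d))@o for o,d in rs)
    X=np.linalg.solve(A,b)
    return X,[np.linalg.norm(np.cross(X-o,d)) for o,d in rs]
def proj(n,X,st=None):
    p=camera_params(n);K=p["camera_matrix"]
    if n=="wrist":
        T=np.eye(4);T[:3,:3]=Ro.from_euler('xyz',st["tool_rot"]).as_matrix();T[:3,3]=st["tool_pos"]
        W=np.linalg.inv(T@p["hand_eye"])
    else: W=p["world_to_cam"]
    c=W[:3,:3]@X+W[:3,3]
    return K[0,0]*c[0]/-c[2]+K[0,2], -K[1,1]*c[1]/-c[2]+K[1,2]
def crop(img,x0,y0,x1,y1,s,fn):
    cv2.imwrite(fn,cv2.resize(img[y0:y1,x0:x1],None,fx=s,fy=s,interpolation=cv2.INTER_CUBIC))
E
python3 - <<'E'
from h import *
s=cv2.imread("pics/scene0.png");t=cv2.imread("pics/top0.png")
a=cv2.resize(s[225:285,290:370],(400,300),interpolation=3);b=cv2.resize(t[205:265,190:270],(400,300),interpolation=3)
c=cv2.resize(s[155:245,145:265],(400,300),interpolation=3);d=cv2.resize(t[135:270,310:490],(400,300),interpolation=3)
cv2.imwrite("pics/crops.png",np.vstack([np.hstack([a,b]),np.hstack([c,d])]))
for n,im in(("scene",s),("top",t)):
    hsv=cv2.cvtColor(im,cv2.COLOR_BGR2HSV)
    for nm,lo,hi in(("yel",(20,120,100),(33,255,255)),("org",(4,170,120),(17,255,255)),("blue",(105,150,60),(130,255,255))):
        m=cv2.inRange(hsv,lo,hi)
        k,l,st,ce=cv2.connectedComponentsWithStats(m)
        print(n,nm,[(st[i].tolist(),ce[i].round(1).tolist()) for i in range(1,k) if st[i][4]>25])
E
```

```text
scene yel [([323, 238, 9, 18, 78], [327.4, 244.6])]
scene org [([159, 165, 47, 18, 164], [182.3, 173.6])]
scene blue [([381, 2, 39, 24, 536], [399.3, 13.4]), ([170, 146, 15, 12, 148], [177.5, 151.6]), ([224, 200, 8, 10, 43], [227.3, 204.3]), ([481, 210, 65, 62, 2526], [513.5, 241.6])]
top yel [([229, 226, 6, 12, 65], [231.6, 231.4])]
top org [([340, 141, 54, 12, 187], [366.4, 146.1])]
top blue [([345, 194, 31, 36, 800], [360.2, 211.4]), ([332, 237, 60, 19, 415], [361.9, 246.2]), ([389, 236, 14, 10, 51], [395.0, 240.9]), ([442, 239, 19, 18, 276], [451.0, 247.7]), ([46, 361, 23, 36, 615], [57.8, 377.8]), ([70, 364, 13, 23, 143], [75.0, 372.5])]
```

View pics/crops.png

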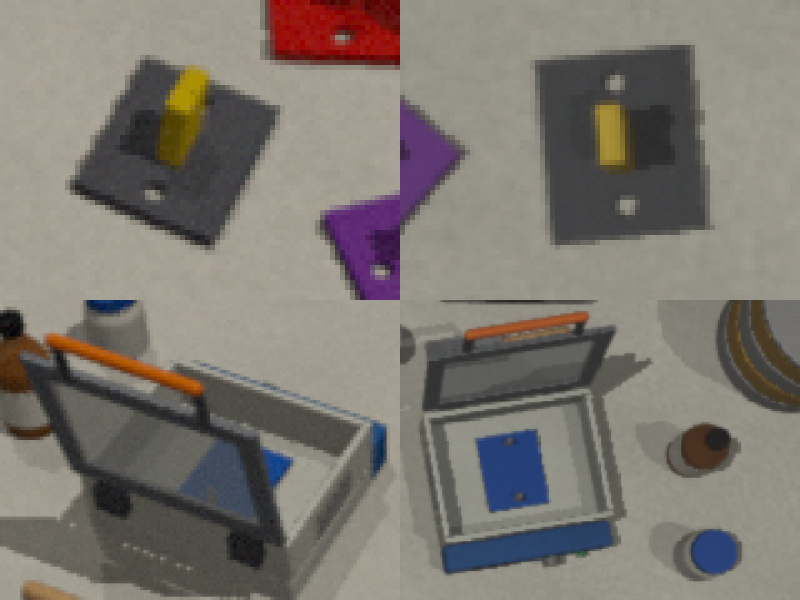

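The crop confirms it: dark grey plate, yellow upright grip, two holes. The chamber has a blue seat with two pins, and the cover is open with its orange bar. Next I measure.

Run:
```python
from h import *
np.set_printoptions(precision=4,suppress=True)
T=[(137,62),(292,45),(307,228),(153,243)]
S=[(148,58),(70,185),(212,238),(280,108)] # unordered
tt=[(190+x/5-.4,205+y/5-.4) for x,y in T]; ss=[(290+x/5-.4,225+y/5-.4) for x,y in S]
P=[plane(ray("top",u),.01) for u in tt];print("plate top",np.array(P),np.mean(P,0))
for i in range(4):print(np.linalg.norm(P[i]-P[(i+1)%4]))
Q=[plane(ray("scene",u),.01) for u in ss];print("scene",np.array(Q),np.mean(Q,0))
for p in P:
    j=np.argmin([np.linalg.norm(p-q) for q in Q]);print(tri([ray("top",tt[[k for k in range(4) if P[k] is p][0]]),ray("scene",ss[j])]))
# holes in top
for h in((215,83),(227,206)):print("hole",plane(ray("top",(190+h[0]/5-.4,205+h[1]/5-.4)),.01))
# yellow top face: top crop centre ~ (210,135); scene crop (188,87)
print("grip top",tri([ray("top",(190+210/5-.4,205+135/5-.4)),ray("scene",(290+190/5-.4,225+88/5-.4))]))
# seat
def st(x,y):return (310+x*.45-.3,135+y*.45-.3)
C=[(76,138),(137,130),(149,200),(87,211)]
R=[plane(ray("top",st(*c)),.038) for c in C];print("seat",np.array(R),np.mean(R,0))
for i in range(4):print(np.linalg.norm(R[i]-R[(i+1)%4]))
print("bar",tri([ray("top",(366.4,146.1)),ray("scene",(182.3,173.6))]))
def sc(x,y):return (145+x*.3-.35,155+y*.3-.35)
print("bar ends",tri([ray("top",st(67,35)),ray("scene",sc(200,88))]) ,tri([ray("top",st(187,16)),ray("scene",sc(47,40))]))
# chamber outer front top edge / rim corners top view
for n,c in(("RL",(22,118)),("RR",(192,92)),("FL",(43,245)),("FR",(212,218))):print(n,plane(ray("top",st(*c)),.085))
```

```text
plate top [[0.5331 0.2125 0.01  ]
 [0.5444 0.1203 0.01  ]
 [0.4351 0.1091 0.01  ]
 [0.4252 0.1999 0.01  ]] [0.4845 0.1604 0.01  ]
0.09289452894204023
0.10989478125681157
0.0912691578318844
0.10861528465071475
scene [[0.436  0.1132 0.01  ]
 [0.5465 0.1237 0.01  ]
 [0.5316 0.2116 0.01  ]
 [0.4239 0.1996 0.01  ]] [0.4845 0.162  0.01  ]
(array([0.5329, 0.2122, 0.012 ]), [np.float64(6.649672168025041e-05), np.float64(6.649672168017816e-05)])
(array([0.5445, 0.1215, 0.0062]), [np.float64(0.0010823464691766353), np.float64(0.0010823464691765538)])
(array([0.4346, 0.1108, 0.0073]), [np.float64(0.0016427564697307823), np.float64(0.0016427564697307725)])
(array([0.4251, 0.1998, 0.0115]), [np.float64(0.00014421004089836984), np.float64(0.00014421004089831493)])
hole [0.521  0.1657 0.01  ]
hole [0.4476 0.1567 0.01  ]
grip top (array([0.4833, 0.1627, 0.0654]), [np.float64(0.00030080196976038664), np.float64(0.00030080196976035016)])
seat [[ 0.5936 -0.1633  0.038 ]
 [ 0.6053 -0.2446  0.038 ]
 [ 0.5117 -0.2591  0.038 ]
 [ 0.4962 -0.1773  0.038 ]] [ 0.5517 -0.2111  0.038 ]
0.08206187501047095
0.09479969925158467
0.08333209299735522
0.09842254882902933
bar (array([ 0.6737, -0.1887,  0.2963]), [np.float64(0.000883635072473641), np.float64(0.0008836350724734959)])
bar ends (array([ 0.662 , -0.123 ,  0.2964]), [np.float64(0.00044591185012943257), np.float64(0.00044591185012938725)]) (array([ 0.6868, -0.2586,  0.2935]), [np.float64(8.751649414815423e-05), np.float64(8.751649414807563e-05)])
RL [ 0.6102 -0.0883  0.085 ]
RR [ 0.6471 -0.3084  0.085 ]
FL [ 0.4463 -0.1151  0.085 ]
FR [ 0.4832 -0.3307  0.085 ]
```

Plate: centre about (0.4845, 0.161), yaw about 6.4°, and the grip top triangulates to 65 mm (text says 66). Chamber: yaw about 9.4°, seat about (0.550, -0.211). The bar sits at z 0.296, so the cover angle is about 1.72 rad. I'll move above the plate and look with the wrist camera.

Emit:
apply_moves(increments=[{"linear": [278,-321,-10],"turn": [0,0,4.93],"grip": 0.6},{"linear": [278,-321,-10],"turn": [0,0,4.93],"grip": 0.6},{"linear": [278,-321,-10],"turn": [0,0,4.93],"grip": 0.6},{"linear": [278,-321,-10],"turn": [0,0,4.93],"grip": 0.6},{"linear": [278,-321,-10],"turn": [0,0,4.93],"grip": 0.6},{"linear": [278,-321,-10],"turn": [0,0,4.93],"grip": 0.6},{"linear": [278,-321,-10],"turn": [0,0,4.93],"grip": 0.6},{"linear": [278,-321,-10],"turn": [0,0,4.93],"grip": 0.6},{"linear": [278,-321,-10],"turn": [0,0,4.93],"grip": 0.6},{"linear": [278,-321,-10],"turn": [0,0,4.93],"grip": 0.6}])

```text
time: 1.15
tool_pos: [0.4871, 0.1578, 0.2161]
tool_rot: [3.141, 0.001, 1.678]
contact_force: [-1.1, 1.7, -0.2]
opening: 0.0548
```

Emit:
apply_moves(increments=[{"linear": [0,0,0],"turn": [0,0,0],"grip": 0.6},{"linear": [0,0,0],"turn": [0,0,0],"grip": 0.6},{"linear": [0,0,0],"turn": [0,0,0],"grip": 0.6}])

```text
time: 1.45
tool_pos: [0.4834, 0.1629, 0.2168]
tool_rot: [-3.141, -0.0, 1.685]
contact_force: [-0.1, -0.0, 0.3]
opening: 0.0551
```

Run:
```python
from h import *
s=observe();print(s)
cv2.imwrite("pics/w1.png",read_camera("wrist")[:,:,::-1])
```

```text
{'time': 1.45, 'qpos': array([ 1.74534796e-01,  3.23413947e-01,  1.58020514e+00,  3.03475427e-04,
        1.23818918e+00, -1.51072829e+00]), 'qvel': array([ 0.00166697,  0.00037756, -0.00303975, -0.00276092, -0.00062585,
       -0.00249447]), 'joint_efforts': array([-4.38143816e-01, -4.14286566e+01, -2.39838892e+01, -4.80876910e-02,
        7.92764802e-02,  5.98913655e-03]), 'tool_pos': array([0.48343585, 0.16291498, 0.21680737]), 'tool_rot': array([-3.14136020e+00, -2.73360093e-04,  1.68516394e+00]), 'contact_force': array([-0.0960599 , -0.04782933,  0.29507403]), 'torque': array([0.09871794, 0.03706637, 0.06593281]), 'opening': 0.05505739459231681}
```

View pics/w1.png

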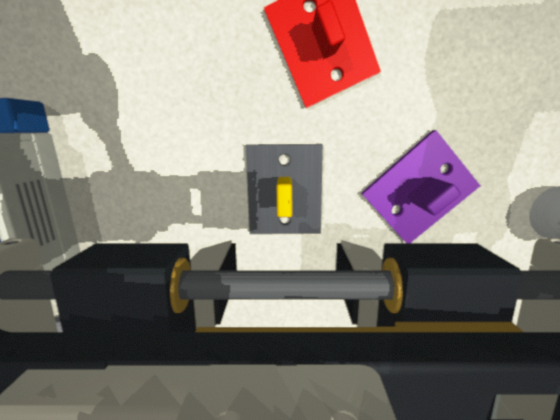

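The plate is at wrist (284,190), centred between the fingers. I'll refine with plate corners and yellow from this view.

Run:
```python
from h import *
np.set_printoptions(precision=4,suppress=True)
im=cv2.imread("pics/w1.png")
stt=dict(tool_pos=np.array([0.48343585, 0.16291498, 0.21680737]),tool_rot=np.array([-3.14136020e+00, -2.73360093e-04,  1.68516394e+00]))
hsv=cv2.cvtColor(im,cv2.COLOR_BGR2HSV)
sub=np.zeros(im.shape[:2],np.uint8);sub[130:242,240:330]=255
m=cv2.inRange(hsv,(0,0,0),(179,255,120))&sub
y=cv2.inRange(hsv,(20,120,60),(35,255,255))&sub
M=cv2.moments(y,True);print("yel",M['m10']/M['m00'],M['m01']/M['m00'],cv2.boundingRect(y))
crop(im,235,130,335,245,5,"pics/c1.png")
crop(im,0,80,120,260,3,"pics/c1b.png")
```

```text
yel 284.08850931677017 196.87888198757764 (276, 177, 17, 41)
```

View pics/c1.png

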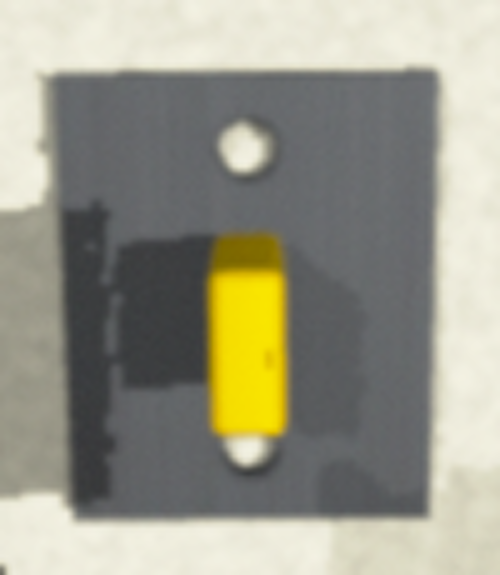

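Run:
```python
from h import *
np.set_printoptions(precision=4,suppress=True)
stt=dict(tool_pos=np.array([0.48343585, 0.16291498, 0.21680737]),tool_rot=np.array([-3.14136020e+00, -2.73360093e-04,  1.68516394e+00]))
f=lambda x,y:(235+x/5-.4,130+y/5-.4)
P=[plane(ray("wrist",f(*c),stt),.01) for c in((52,75),(438,70),(430,517),(76,517))];print(np.array(P),np.mean(P,0))
for i in range(4):d=P[(i+1)%4]-P[i];print(np.linalg.norm(d),np.degrees(np.arctan2(d[1],d[0])))
h=plane(ray("wrist",f(247,148),stt),.01);print("hole",h)
G=[f(212,271),f(285,271),f(286,434),f(213,434)]
Q=[plane(ray("wrist",g,stt),.066) for g in G];print(np.array(Q),np.mean(Q,0))
for i in range(4):d=Q[(i+1)%4]-Q[i];print(np.linalg.norm(d),np.degrees(np.arctan2(d[1],d[0])))
print(tri([ray("wrist",np.mean(G,0),stt),ray("top",(231.6,231.4))]))
```

```text
[[0.4387 0.1095 0.01  ]
 [0.4274 0.1983 0.01  ]
 [0.5359 0.212  0.01  ]
 [0.5459 0.124  0.01  ]] [0.487 0.161 0.01 ]
0.08951347961555203 97.22744684666829
0.10931953432020483 7.206359496007484
0.08855967983342655 -83.50288495156248
0.1081946323038977 -172.28494773464527
hole [0.4502 0.1563 0.01  ]
[[0.4704 0.1517 0.066 ]
 [0.4687 0.1665 0.066 ]
 [0.5028 0.1707 0.066 ]
 [0.5045 0.1556 0.066 ]] [0.4866 0.1611 0.066 ]
0.01480756376895278 96.49976087518714
0.034378883548811544 7.128502876664188
0.015229701287975827 -83.50196680495317
0.034376383682181676 -173.5750487482268
(array([0.4817, 0.1605, 0.0863]), [np.float64(0.0001566935144937622), np.float64(0.00015669351449364166)])
```

Emit:
apply_moves(increments=[{"linear": [3,-2,-50],"turn": [0,0,0.07],"grip": 0.6},{"linear": [3,-2,-100],"turn": [0,0,0.07],"grip": 0.6},{"linear": [3,-2,-140],"turn": [0,0,0.07],"grip": 0.6},{"linear": [3,-2,-170],"turn": [0,0,0.07],"grip": 0.6},{"linear": [3,-2,-185],"turn": [0,0,0.07],"grip": 0.6},{"linear": [3,-2,-193],"turn": [0,0,0.07],"grip": 0.6},{"linear": [3,-2,-197],"turn": [0,0,0.07],"grip": 0.6},{"linear": [3,-2,-197],"turn": [0,0,0.07],"grip": 0.6},{"linear": [3,-2,-197],"turn": [0,0,0.07],"grip": 0.6}])

```text
time: 2.4
tool_pos: [0.4879, 0.1601, 0.0207]
tool_rot: [3.14, -0.0, 1.691]
contact_force: [0.3, 0.1, 0.5]
opening: 0.0551
```

Emit:
apply_moves(increments=[{"linear": [0,0,0],"turn": [0,0,0],"grip": 0.3},{"linear": [0,0,0],"turn": [0,0,0],"grip": 0.2},{"linear": [0,0,0],"turn": [0,0,0],"grip": 0.1},{"linear": [0,0,0],"turn": [0,0,0],"grip": 0.05},{"linear": [0,0,0],"turn": [0,0,0],"grip": 0.05},{"linear": [0,0,0],"turn": [0,0,0],"grip": 0.0},{"linear": [0,0,0],"turn": [0,0,0],"grip": 0.0},{"linear": [0,0,0],"turn": [0,0,0],"grip": 0.0},{"linear": [0,0,0],"turn": [0,0,0],"grip": 0.0}], grip_force=40)

```text
time: 3.3
tool_pos: [0.4873, 0.1599, 0.0198]
tool_rot: [3.141, -0.0, 1.691]
contact_force: [-0.9, 1.4, 0.6]
opening: 0.0158
```

Emit:
apply_moves(increments=[{"linear": [0,0,5],"turn": [0,0,0],"grip": 0},{"linear": [0,0,20],"turn": [0,0,0],"grip": 0},{"linear": [0,0,50],"turn": [0,0,0],"grip": 0},{"linear": [0,0,80],"turn": [0,0,0],"grip": 0},{"linear": [5,-20,110],"turn": [0,0,0.2],"grip": 0},{"linear": [15,-50,140],"turn": [0,0,0.4],"grip": 0},{"linear": [25,-80,170],"turn": [0,0,0.4],"grip": 0},{"linear": [35,-115,200],"turn": [0,0,0.4],"grip": 0},{"linear": [43,-150,220],"turn": [0,0,0.4],"grip": 0},{"linear": [43,-180,235],"turn": [0,0,0.4],"grip": 0}])

```text
time: 4.3
tool_pos: [0.5307, -0.0223, 0.256]
tool_rot: [3.141, 0.001, 1.732]
contact_force: [0.2, 0.3, -3.5]
opening: 0.0156
```

Emit:
apply_moves(increments=[{"linear": [0,-25,5],"turn": [0,0,0],"grip": 0},{"linear": [0,-40,5],"turn": [0,0,0],"grip": 0},{"linear": [0,-40,5],"turn": [0,0,0],"grip": 0},{"linear": [0,-40,5],"turn": [0,0,0],"grip": 0},{"linear": [0,-40,5],"turn": [0,0,0],"grip": 0},{"linear": [0,-40,5],"turn": [0,0,0],"grip": 0}])

```text
time: 4.9
tool_pos: [0.5301, -0.0591, 0.2594]
tool_rot: [-3.141, -0.001, 1.734]
contact_force: [-0.3, 0.2, -3.2]
opening: 0.0156
```

Run:
```python
from h import *
import pickle
s=observe();print(s)
pickle.dump(s,open("w2.pkl","wb"))
cv2.imwrite("pics/w2.png",read_camera("wrist")[:,:,::-1])
```

```text
{'time': 4.9, 'qpos': array([-2.54953406e-01,  3.34643263e-01,  1.44320473e+00,  2.98799264e-04,
        1.36457885e+00, -1.98892405e+00]), 'qvel': array([-0.00151003, -0.00266325, -0.00580184, -0.00212174, -0.00070742,
       -0.00310455]), 'joint_efforts': array([-1.93381165e-01, -4.55035973e+01, -2.66229665e+01, -7.44391372e-02,
        7.15163467e-02,  5.55234510e-03]), 'tool_pos': array([ 0.53014661, -0.05912121,  0.25939571]), 'tool_rot': array([-3.14094906e+00, -6.05950108e-04,  1.73390915e+00]), 'contact_force': array([-0.25661169,  0.20423104, -3.22780821]), 'torque': array([ 0.08596429, -0.01407146,  0.01636014]), 'opening': 0.01560860811664612}
```

View pics/w2.png

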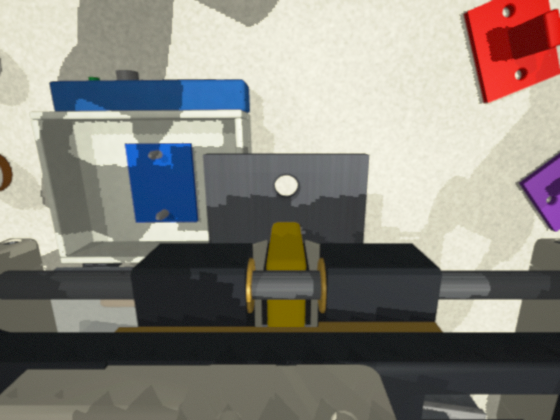

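The wrist view shows the blue seat (corners near 126-197, 144-222), pins at (156,155) and (163,214), and the held plate with its hole at (287,185).

Run:
```python
from h import *
im=cv2.imread("pics/w2.png")
a=cv2.resize(im[130:235,110:215],(500,500),interpolation=3);b=cv2.resize(im[145:250,200:375],(500,300),interpolation=3)
cv2.imwrite("pics/c2.png",a);cv2.imwrite("pics/c2b.png",b)
```

```text
(no output)
```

View pics/c2.png

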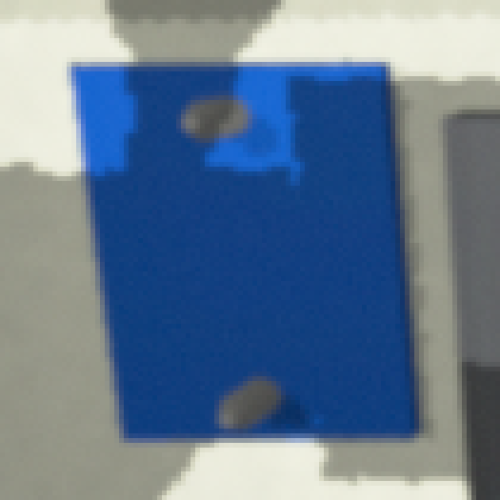

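View pics/c2b.png

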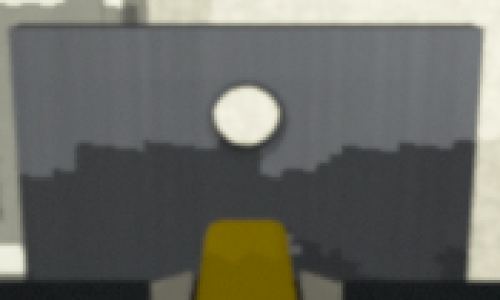

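```bash
cat > m2.py <<'E'
from h import *
import pickle
np.set_printoptions(precision=4,suppress=True)
s=pickle.load(open("w2.pkl","rb"))
f=lambda x,y:(110+x*.21-.4,130+y*.21-.4)
C=[f(72,63),f(388,63),f(418,437),f(122,440)]
P=[plane(ray("wrist",c,s),.038) for c in C];print("seat w",np.array(P),np.mean(P,0))
for i in range(4):d=P[(i+1)%4]-P[i];print(np.linalg.norm(d).round(4),np.degrees(np.arctan2(d[1],d[0])).round(2))
for nm,b,t in(("near",(238,119),(192,122)),("far",(270,389),(230,414))):
    print(nm,"base",plane(ray("wrist",f(*b),s),.038),"tip",plane(ray("wrist",f(*t),s),.062))
st=lambda x,y:(310+x*.45-.3,135+y*.45-.3)
T=[st(87,211),st(149,200),st(137,130),st(76,138)]
# wrist order: TL=(-x,-y) TR=(-x,+y) BR=(+x,+y) BL
top=[st(149,200),st(87,211),st(76,138),st(137,130)]
for a,b in zip(C,top):print("tri",tri([ray("wrist",a,s),ray("top",b)]))
g=lambda x,y:(200+x*.35-.4,145+y*.35-.4)
z=s["tool_pos"][2]-.0098
h=plane(ray("wrist",g(246,115),s),z);e1=plane(ray("wrist",g(12,25),s),z);e2=plane(ray("wrist",g(482,27),s),z)
print("tool",s["tool_pos"],"hole",h,"edge",e1,e2,np.linalg.norm(e1-e2),np.degrees(np.arctan2(*(e2-e1)[[1,0]])),"edge mid",(e1+e2)/2)
E
python3 m2.py
```

```text
seat w [[ 0.5103 -0.2596  0.038 ]
 [ 0.4974 -0.1808  0.038 ]
 [ 0.5948 -0.1646  0.038 ]
 [ 0.6086 -0.2435  0.038 ]] [ 0.5527 -0.2121  0.038 ]
0.0799 99.29
0.0988 9.44
0.0801 -80.11
0.0996 -170.68
near base [ 0.5175 -0.2174  0.038 ] tip [ 0.5166 -0.219   0.062 ]
far base [ 0.5878 -0.2049  0.038 ] tip [ 0.5881 -0.206   0.062 ]
tri (array([ 0.5107, -0.2588,  0.0399]), [np.float64(0.00069439214437043), np.float64(0.0006943921443703765)])
tri (array([ 0.4947, -0.175 ,  0.0571]), [np.float64(0.0009222639306057829), np.float64(0.0009222639306057934)])
tri (array([ 0.592 , -0.1624,  0.0463]), [np.float64(0.00010808191392337633), np.float64(0.00010808191392335924)])
tri (array([ 0.6063, -0.2433,  0.0404]), [np.float64(0.00162171616316994), np.float64(0.0016217161631696991)])
tool [ 0.5301 -0.0591  0.2594] hole [ 0.4926 -0.0661  0.2496] edge [ 0.4828 -0.1122  0.2496] [ 0.469  -0.0251  0.2496] 0.08825535902530374 99.05243965670893 edge mid [ 0.4759 -0.0687  0.2496]
```

Seat (0.5527, -0.2121), yaw 9.5°, sides 99×80 mm. The pin midpoints agree to about 1 mm. The held plate's centre is within 1 mm of the tool axis. Next I go above the seat.

Emit:
apply_moves(increments=[{"linear": [5,-30,0],"turn": [0,0,0.05],"grip": 0},{"linear": [11,-70,0],"turn": [0,0,0.05],"grip": 0},{"linear": [18,-110,0],"turn": [0,0,0.05],"grip": 0},{"linear": [23,-140,0],"turn": [0,0,0.05],"grip": 0},{"linear": [23,-152,-10],"turn": [0,0,0.05],"grip": 0},{"linear": [23,-152,-50],"turn": [0,0,0.05],"grip": 0},{"linear": [23,-152,-90],"turn": [0,0,0.05],"grip": 0},{"linear": [23,-152,-120],"turn": [0,0,0.05],"grip": 0},{"linear": [23,-152,-140],"turn": [0,0,0.05],"grip": 0},{"linear": [23,-152,-150],"turn": [0,0,0.05],"grip": 0}])

```text
time: 5.95
tool_pos: [0.5521, -0.2105, 0.1071]
tool_rot: [-3.138, -0.003, 1.739]
contact_force: [0.5, -0.7, -4.0]
opening: 0.0157
```

Emit:
apply_moves(increments=[{"linear": [0,0,-8],"turn": [0,0,0],"grip": 0},{"linear": [0,0,-8],"turn": [0,0,0],"grip": 0},{"linear": [0,0,-8],"turn": [0,0,0],"grip": 0},{"linear": [0,0,-8],"turn": [0,0,0],"grip": 0}])

```text
time: 6.35
tool_pos: [0.5539, -0.2124, 0.1029]
tool_rot: [3.14, 0.001, 1.738]
contact_force: [0.6, 0.2, -4.4]
opening: 0.0157
```

Run:
```python
from h import *
import pickle
s=observe();print(s["tool_pos"],s["tool_rot"],s["contact_force"],s["torque"])
pickle.dump(s,open("w3.pkl","wb"))
im=read_camera("wrist")[:,:,::-1];cv2.imwrite("pics/w3.png",im)
cv2.imwrite("pics/s3.png",read_camera("scene")[:,:,::-1])
```

```text
[ 0.55392313 -0.21243918  0.10293236] [3.13982281e+00 1.24559112e-03 1.73783934e+00] [ 0.57528674  0.24153523 -4.37855654] [0.08560209 0.03736796 0.00448531]
```

View pics/w3.png

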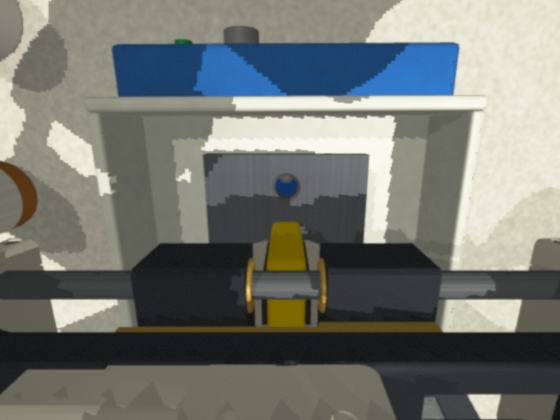

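View pics/s3.png

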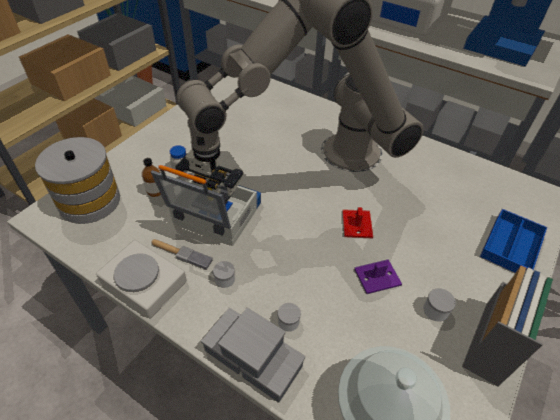

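The near pin is visible through the plate's hole at (287,185). I'll zoom in.

Run:
```python
from h import *
im=cv2.imread("pics/w3.png");crop(im,262,165,312,205,14,"pics/c3.png")
```

```text
(no output)
```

View pics/c3.png

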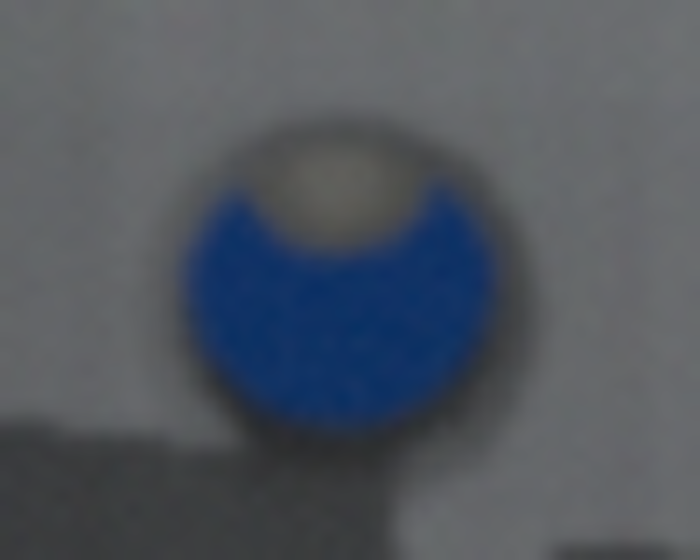

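Run:
```python
from h import *
import pickle
s=pickle.load(open("w3.pkl","rb"))
f=lambda x,y:(262+x/14-.5,165+y/14-.5)
z=s["tool_pos"][2]
h=plane(ray("wrist",f(345,275),s),z-.0098);t=plane(ray("wrist",f(340,192),s),.062)
print(h,t,h-t)
c=np.cos(np.radians(9.5))
print("pred near pin",np.array([.5527,-.2121])-.037*np.array([.9863,.165]))
```

```text
[ 0.51599549 -0.21944481  0.09313236] [ 0.5176228  -0.21941441  0.062     ] [-1.62731049e-03 -3.03981937e-05  3.11323558e-02]
pred near pin [ 0.5162069 -0.218205 ]
```

Emit:
apply_moves(increments=[{"linear": [1,0,0],"turn": [0,0,0],"grip": 0},{"linear": [1,0,-6],"turn": [0,0,0],"grip": 0},{"linear": [1,0,-12],"turn": [0,0,0],"grip": 0},{"linear": [1,0,-16],"turn": [0,0,0],"grip": 0},{"linear": [1,0,-19],"turn": [0,0,0],"grip": 0},{"linear": [1,0,-22],"turn": [0,0,0],"grip": 0},{"linear": [1,0,-22],"turn": [0,0,0],"grip": 0}])

```text
time: 7.15
tool_pos: [0.554, -0.2121, 0.0792]
tool_rot: [-3.141, -0.001, 1.738]
contact_force: [0.4, 0.2, -4.0]
opening: 0.016
```

Run:
```python
from h import *
import pickle
s=observe();print(s["tool_pos"],s["tool_rot"],s["contact_force"],s["torque"])
pickle.dump(s,open("w4.pkl","wb"))
im=read_camera("wrist")[:,:,::-1];cv2.imwrite("pics/w4.png",im)
crop(im,262,165,312,205,14,"pics/c4.png")
```

```text
[ 0.55402356 -0.21209786  0.07919632] [-3.14088738e+00 -6.48271753e-04  1.73768272e+00] [ 0.39569176  0.20957431 -3.95435895] [ 0.05256717  0.02669853 -0.00159635]
```

View pics/c4.png

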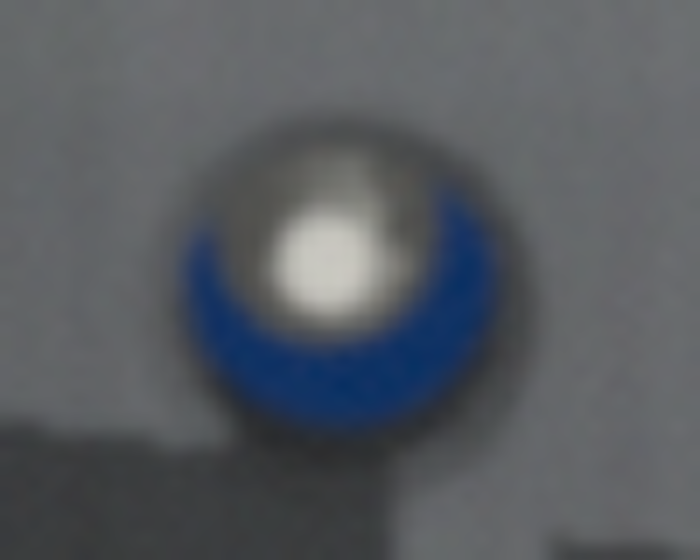

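The tip is nearly centred in the hole; I'll correct +0.8 x, -0.5 y and continue down.

Emit:
apply_moves(increments=[{"linear": [0.8,-0.5,-1],"turn": [0,0,0],"grip": 0},{"linear": [0.8,-0.5,-4],"turn": [0,0,0],"grip": 0},{"linear": [0.8,-0.5,-7],"turn": [0,0,0],"grip": 0},{"linear": [0.8,-0.5,-10],"turn": [0,0,0],"grip": 0},{"linear": [0.8,-0.5,-13],"turn": [0,0,0],"grip": 0},{"linear": [0.8,-0.5,-13],"turn": [0,0,0],"grip": 0}])

```text
time: 7.8
tool_pos: [0.5548, -0.2125, 0.0661]
tool_rot: [-3.141, -0.001, 1.738]
contact_force: [0.2, 0.3, -3.7]
opening: 0.0159
```

Emit:
apply_moves(increments=[{"linear": [0,0,-2],"turn": [0,0,0],"grip": 0},{"linear": [0,0,-4],"turn": [0,0,0],"grip": 0},{"linear": [0,0,-6],"turn": [0,0,0],"grip": 0},{"linear": [0,0,-7.5],"turn": [0,0,0],"grip": 0},{"linear": [0,0,-8.2],"turn": [0,0,0],"grip": 0},{"linear": [0,0,-8.2],"turn": [0,0,0],"grip": 0}])

```text
time: 8.4
tool_pos: [0.5549, -0.2126, 0.0583]
tool_rot: [-3.141, -0.0, 1.738]
contact_force: [-1.9, 0.6, -4.6]
opening: 0.0157
```

Emit:
apply_moves(increments=[{"linear": [0,0,-0.5],"turn": [0,0,0],"grip": 0},{"linear": [0,0,-1],"turn": [0,0,0],"grip": 0},{"linear": [0,0,-1],"turn": [0,0,0],"grip": 0}])

```text
time: 8.7
tool_pos: [0.5549, -0.2127, 0.0578]
tool_rot: [-3.141, -0.0, 1.738]
contact_force: [-4.1, 2.3, 0.4]
opening: 0.0158
```

Contact at z 0.0578, the expected flush height, with the seat now carrying the weight. I'll release.

Emit:
apply_moves(increments=[{"linear": [0,0,0],"turn": [0,0,0],"grip": 0.22},{"linear": [0,0,0],"turn": [0,0,0],"grip": 0.3},{"linear": [0,0,0],"turn": [0,0,0],"grip": 0.45},{"linear": [0,0,0],"turn": [0,0,0],"grip": 0.45},{"linear": [0,0,10],"turn": [0,0,0],"grip": 0.45},{"linear": [0,0,40],"turn": [0,0,0],"grip": 0.45},{"linear": [0,0,80],"turn": [0,0,0],"grip": 0.45},{"linear": [0,0,120],"turn": [0,0,0],"grip": 0.45},{"linear": [-15,0,150],"turn": [0,0,0],"grip": 0.45},{"linear": [-30,0,170],"turn": [0,0,0],"grip": 0.45}])

```text
time: 9.7
tool_pos: [0.5256, -0.213, 0.2311]
tool_rot: [3.138, 0.003, 1.738]
contact_force: [0.5, -0.8, -0.1]
opening: 0.0411
```

Emit:
apply_moves(increments=[{"linear": [-10,0,5],"turn": [0,0,0],"grip": 0.45},{"linear": [-10,0,5],"turn": [0,0,0],"grip": 0.45},{"linear": [-10,0,5],"turn": [0,0,0],"grip": 0.45}])

```text
time: 10.0
tool_pos: [0.5149, -0.2125, 0.2317]
tool_rot: [-3.141, -0.001, 1.737]
contact_force: [-0.0, 0.3, -0.2]
opening: 0.0411
```

Run:
```python
from h import *
import pickle
s=observe();print(s["tool_pos"],s["tool_rot"],s["contact_force"],s["torque"],s["qpos"])
pickle.dump(s,open("w5.pkl","wb"))
im=read_camera("wrist")[:,:,::-1];cv2.imwrite("pics/w5.png",im)
im=read_camera("scene")[:,:,::-1];crop(im,130,120,290,240,4,"pics/s5.png")
im=read_camera("top")[:,:,::-1];cv2.imwrite("pics/t5.png",im)
```

```text
[ 0.51487725 -0.21251351  0.23166557] [-3.14081257e+00 -1.02934806e-03  1.73741354e+00] [-0.01096467  0.2672322  -0.21435498] [0.01433653 0.0025866  0.00817494] [-5.29207520e-01  3.97942110e-01  1.42518613e+00  2.99391497e-04
  1.31972299e+00 -2.26669603e+00]
```

View pics/w5.png

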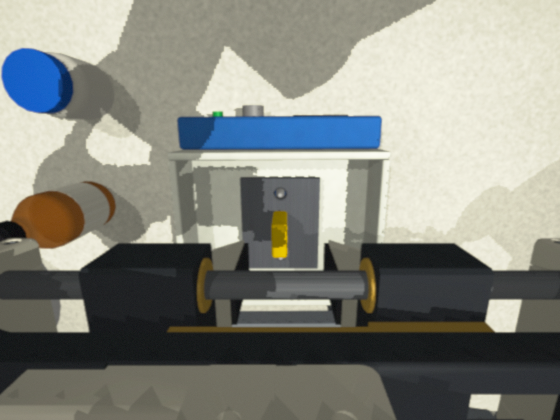

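View pics/s5.png

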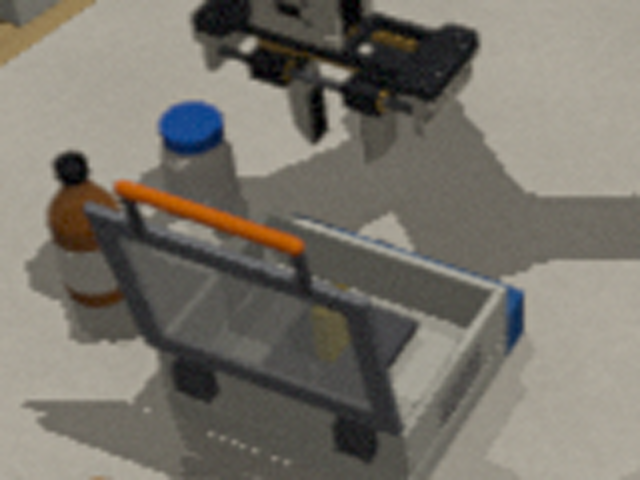

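View pics/t5.png

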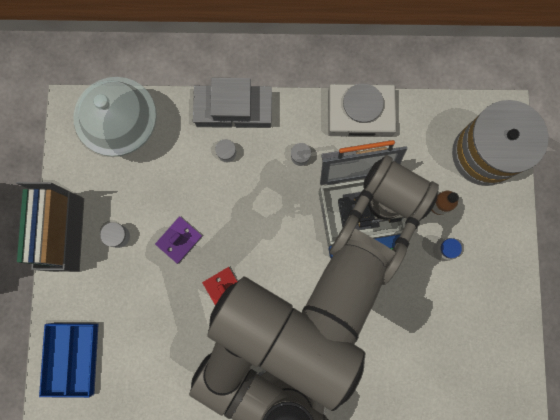

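Plate is seated: the pin shows in the hole at wrist (280,193), with the plate square in the chamber. Next I verify the plate height numerically, then rise and turn for the bar.

Run:
```python
from h import *
import pickle
s=pickle.load(open("w5.pkl","rb"))
im=cv2.imread("pics/w5.png");crop(im,225,165,335,275,5,"pics/c5.png")
```

```text
(no output)
```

View pics/c5.png

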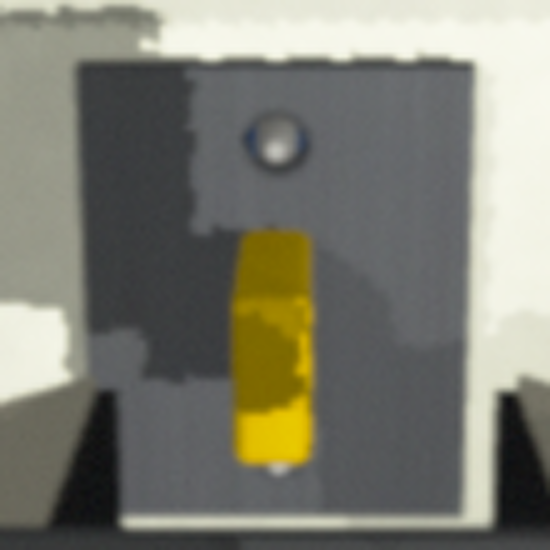

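Emit:
apply_moves(increments=[{"linear": [0,0,40],"turn": [0,0,0],"grip": 0.6},{"linear": [0,0,80],"turn": [0,0,-1.4],"grip": 0.6},{"linear": [0,0,120],"turn": [0,0,-2.8],"grip": 0.6},{"linear": [0,0,145],"turn": [0,0,-4.2],"grip": 0.6},{"linear": [0,0,155],"turn": [0,0,-5.6],"grip": 0.6},{"linear": [0,0,155],"turn": [0,0,-7],"grip": 0.6},{"linear": [0,0,155],"turn": [0,0,-8.4],"grip": 0.6},{"linear": [0,0,155],"turn": [0,0,-9.8],"grip": 0.6},{"linear": [0,0,155],"turn": [0,0,-11.2],"grip": 0.6},{"linear": [0,0,155],"turn": [0,0,-12.6],"grip": 0.6}])

```text
time: 11.15
tool_pos: [0.5155, -0.2126, 0.3864]
tool_rot: [-3.14, 0.001, 0.412]
contact_force: [-0.2, 0.0, 0.3]
opening: 0.0553
```

Emit:
apply_moves(increments=[{"linear": [20,3,0],"turn": [0,0,-1.4],"grip": 0.6},{"linear": [50,7,0],"turn": [0,0,-2.4],"grip": 0.6},{"linear": [80,11,0],"turn": [0,0,-2.4],"grip": 0.6},{"linear": [90,12,0],"turn": [0,0,-2.4],"grip": 0.6},{"linear": [90,12,0],"turn": [0,0,-2.4],"grip": 0.6},{"linear": [90,12,0],"turn": [0,0,-2.4],"grip": 0.6}])

```text
time: 11.75
tool_pos: [0.6051, -0.2007, 0.3864]
tool_rot: [-3.141, 0.002, 0.167]
contact_force: [0.3, 0.1, 0.1]
opening: 0.0551
```

Run:
```python
from h import *
import pickle
s=observe();print(s["tool_pos"],s["tool_rot"],s["contact_force"],s["torque"],s["qpos"])
pickle.dump(s,open("w6.pkl","wb"))
im=read_camera("wrist")[:,:,::-1];cv2.imwrite("pics/w6.png",im)
```

```text
[ 0.60506687 -0.2006699   0.38641091] [-3.14067097e+00  1.58790132e-03  1.67275545e-01] [0.28029344 0.10009141 0.10764508] [-0.09245557 -0.00153242  0.00682991] [-4.40295354e-01  5.24525494e-01  8.10537179e-01 -1.54082283e-04
  1.80835987e+00 -6.07606292e-01]
```

View pics/w6.png

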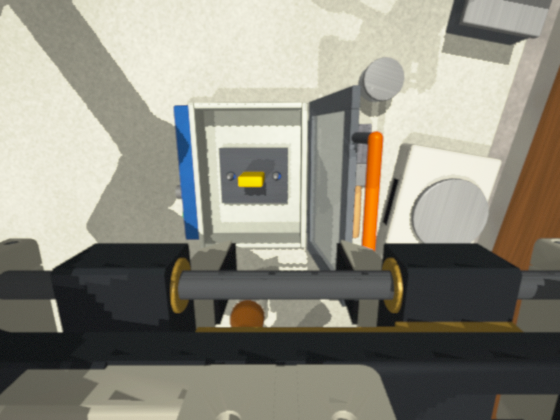

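Both pins show through the plate's holes at (230,177) and (277,177). The bar runs from (375,133) to (369,248). I'll refine its position by combining views.

Run:
```python
from h import *
import pickle
np.set_printoptions(precision=4,suppress=True)
s=pickle.load(open("w6.pkl","rb"));im=cv2.imread("pics/w6.png")
hsv=cv2.cvtColor(im,cv2.COLOR_BGR2HSV);m=cv2.inRange(hsv,(4,180,120),(17,255,255));m[:,:364]=0;m[:,388:]=0;m[250:]=0;m[:125]=0
for r in(150,180,210,240):
    c=np.where(m[r])[0];u=(c.min()+c.max())/2
    print(r,c.min(),c.max(),plane(ray("wrist",(u,r),s),.295))
st=lambda x,y:(310+x*.45-.3,135+y*.45-.3)
sc=lambda x,y:(145+x*.3-.35,155+y*.3-.35)
e=(375.5,133)
print(tri([ray("wrist",e,s),ray("top",st(67,35)),ray("scene",sc(200,88))]),tri([ray("wrist",e,s),ray("top",st(67,35))]))
```

```text
150 368 381 [ 0.6673 -0.1368  0.295 ]
180 366 379 [ 0.6714 -0.1605  0.295 ]
210 365 376 [ 0.6758 -0.1854  0.295 ]
240 364 375 [ 0.6812 -0.2115  0.295 ]
(array([ 0.6628, -0.1232,  0.297 ]), [np.float64(0.001666602742312359), np.float64(0.0007203648395658764), np.float64(0.0011995404681505698)]) (array([ 0.6645, -0.1238,  0.2924]), [np.float64(0.0010815253159387774), np.float64(0.001081525315938906)])
```

Emit:
apply_moves(increments=[{"linear": [35,5,0],"turn": [0,0,0],"grip": 0.6},{"linear": [71,10,0],"turn": [0,0,0],"grip": 0.6},{"linear": [71,10,-20],"turn": [0,0,0],"grip": 0.6},{"linear": [71,10,-50],"turn": [0,0,0],"grip": 0.6},{"linear": [71,10,-75],"turn": [0,0,0],"grip": 0.6},{"linear": [71,10,-95],"turn": [0,0,0],"grip": 0.6},{"linear": [71,10,-105],"turn": [0,0,0],"grip": 0.6},{"linear": [71,10,-110],"turn": [0,0,0],"grip": 0.6},{"linear": [71,10,-110],"turn": [0,0,0],"grip": 0.6}])

```text
time: 12.7
tool_pos: [0.6759, -0.1909, 0.278]
tool_rot: [3.141, -0.0, 0.167]
contact_force: [-0.8, 0.0, 0.2]
opening: 0.0549
```

Run:
```python
from h import *
s=observe();print(s["tool_pos"],s["tool_rot"],s["contact_force"],s["torque"],s["qpos"])
im=read_camera("scene")[:,:,::-1];crop(im,110,90,270,210,4,"pics/s7.png")
cv2.imwrite("pics/w7.png",read_camera("wrist")[:,:,::-1])
```

```text
[ 0.67588673 -0.19092124  0.27803367] [ 3.14130547e+00 -4.37029404e-04  1.66583729e-01] [-0.80918121  0.03677659  0.19198903] [-0.08150772  0.02622927  0.02086122] [-3.84290964e-01  6.74692106e-01  8.31972277e-01 -1.59806639e-05
  1.63440557e+00 -5.50875650e-01]
```

View pics/s7.png

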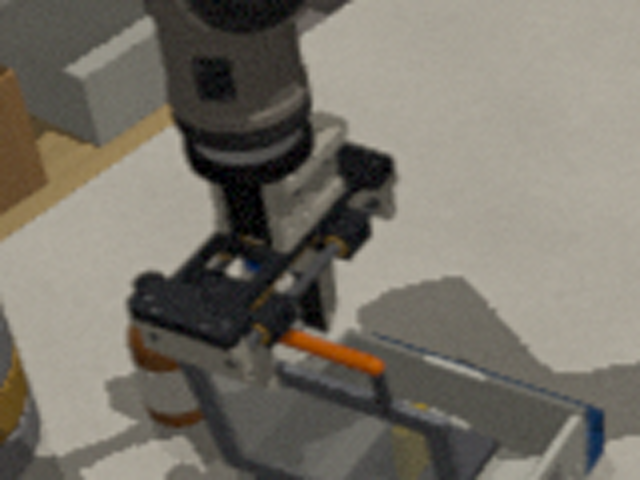

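View pics/w7.png

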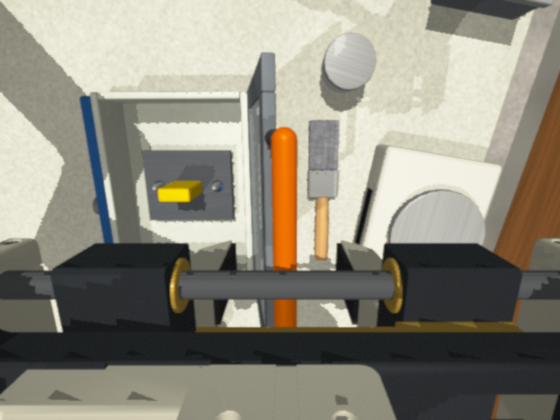

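The bar is centred between the fingers (column 285). I'll close on it.

Emit:
apply_moves(increments=[{"linear": [0,0,0],"turn": [0,0,0],"grip": 0.3},{"linear": [0,0,0],"turn": [0,0,0],"grip": 0.2},{"linear": [0,0,0],"turn": [0,0,0],"grip": 0.1},{"linear": [0,0,0],"turn": [0,0,0],"grip": 0.05},{"linear": [0,0,0],"turn": [0,0,0],"grip": 0},{"linear": [0,0,0],"turn": [0,0,0],"grip": 0},{"linear": [0,0,0],"turn": [0,0,0],"grip": 0},{"linear": [0,0,0],"turn": [0,0,0],"grip": 0}], grip_force=40)

```text
time: 13.6
tool_pos: [0.6761, -0.1907, 0.2775]
tool_rot: [3.142, -0.0, 0.167]
contact_force: [0.7, -0.5, -0.2]
opening: 0.0105
```

Run:
```python
from h import *
s=observe();tp=s["tool_pos"];print(tp,s["tool_rot"],s["contact_force"],s["torque"],s["opening"])
ux=np.array([np.cos(np.radians(9.5)),np.sin(np.radians(9.5)),0]);z=np.array([0,0,1.])
d0=Ro.from_euler('xyz',s["tool_rot"]).apply([0,0,1])
bar0=tp-.019*d0
seat=np.array([.5527,-.2121,.038]);H=seat+.085*ux+.05*z
v=bar0-H;print("bar rel hinge",v@ux,v[2],np.hypot(v@ux,v[2]))
th=np.arctan2(v[2],-(v@ux));a0=th-.0286;print("a0",a0)
yoff=(v-ux*(v@ux)-z*v[2])
uy=np.array([-ux[1],ux[0],0])
N=24
for k in range(0,N+1):
    w=k/N;a=a0+(np.pi/4-a0)*w
    # radius from nominal, blend out initial mismatch
    p=H+yoff+ux*(-.21*np.cos(a)+.006*np.sin(a))+z*(.21*np.sin(a)+.006*np.cos(a))
    if k==0:e0=bar0-p;print("mismatch",e0)
    p=p+e0*(1-w)
    phi=np.radians(18)*w
    dd=ux*np.sin(phi)-z*np.cos(phi)
    t=p+.019*dd
    print(k,round(a,3),((t-tp)*1000).round(1),(-uy*3*w).round(2))
```

```text
[ 0.676094  -0.1906945  0.2775   ] [ 3.14159179e+00 -9.45576158e-05  1.66963450e-01] [ 0.68886132 -0.49422135 -0.1782568 ] [-0.09935161  0.00908782  0.02721358] 0.010506800619523774
bar rel hinge 0.040232859456383135 0.20850000187226456 0.21234625911649915
a0 1.7328168153773413
mismatch [4.29824578e-04 7.19279664e-05 2.21816999e-03]
0 1.733 [-0. -0. -0.] [ 0. -0. -0.]
1 1.693 [-7.8 -1.3  1.3] [ 0.02 -0.12 -0.  ]
2 1.654 [-15.7  -2.6   2.3] [ 0.04 -0.25 -0.  ]
3 1.614 [-23.6  -4.    3. ] [ 0.06 -0.37 -0.  ]
4 1.575 [-31.6  -5.3   3.3] [ 0.08 -0.49 -0.  ]
5 1.535 [-39.5  -6.6   3.4] [ 0.1  -0.62 -0.  ]
6 1.496 [-47.5  -7.9   3.1] [ 0.12 -0.74 -0.  ]
7 1.456 [-55.4  -9.3   2.5] [ 0.14 -0.86 -0.  ]
8 1.417 [-63.3 -10.6   1.5] [ 0.17 -0.99 -0.  ]
9 1.378 [-71.2 -11.9   0.3] [ 0.19 -1.11 -0.  ]
10 1.338 [-79.  -13.2  -1.3] [ 0.21 -1.23 -0.  ]
11 1.299 [-86.7 -14.5  -3.2] [ 0.23 -1.36 -0.  ]
12 1.259 [-94.4 -15.8  -5.4] [ 0.25 -1.48 -0.  ]
13 1.22 [-102.   -17.1   -8. ] [ 0.27 -1.6  -0.  ]
14 1.18 [-109.5  -18.3  -10.8] [ 0.29 -1.73 -0.  ]
15 1.141 [-116.9  -19.6  -13.9] [ 0.31 -1.85 -0.  ]
16 1.101 [-124.1  -20.8  -17.4] [ 0.33 -1.97 -0.  ]
17 1.062 [-131.2  -22.   -21.1] [ 0.35 -2.1  -0.  ]
18 1.022 [-138.2  -23.1  -25.1] [ 0.37 -2.22 -0.  ]
19 0.983 [-144.9  -24.3  -29.4] [ 0.39 -2.34 -0.  ]
20 0.943 [-151.6  -25.4  -34. ] [ 0.41 -2.47 -0.  ]
21 0.904 [-158.   -26.4  -38.8] [ 0.43 -2.59 -0.  ]
22 0.864 [-164.3  -27.5  -43.9] [ 0.45 -2.71 -0.  ]
23 0.825 [-170.3  -28.5  -49.2] [ 0.47 -2.84 -0.  ]
24 0.785 [-176.2  -29.5  -54.8] [ 0.5  -2.96 -0.  ]
```

Emit:
apply_moves(increments=[{"linear": [-4,-0.7,0.7],"turn": [0,-0.06,0],"grip": 0},{"linear": [-7.8,-1.3,1.3],"turn": [0.02,-0.12,0],"grip": 0},{"linear": [-11.8,-2,1.8],"turn": [0.03,-0.18,0],"grip": 0},{"linear": [-15.7,-2.6,2.3],"turn": [0.04,-0.25,0],"grip": 0},{"linear": [-19.6,-3.3,2.7],"turn": [0.05,-0.31,0],"grip": 0},{"linear": [-23.6,-4,3],"turn": [0.06,-0.37,0],"grip": 0},{"linear": [-23.6,-4,3],"turn": [0.06,-0.37,0],"grip": 0}])

```text
time: 14.3
tool_pos: [0.6517, -0.1949, 0.2812]
tool_rot: [3.141, -0.04, 0.166]
contact_force: [0.9, 0.5, 2.7]
opening: 0.0109
```

Run:
```python
from h import *
s=observe();tp=s["tool_pos"];print(tp,s["tool_rot"],s["contact_force"],s["torque"],s["opening"])
im=read_camera("scene")[:,:,::-1];crop(im,110,90,270,210,4,"pics/s8.png")
```

```text
[ 0.65172559 -0.19488471  0.28117654] [ 3.14113385 -0.03956169  0.16644564] [0.86867461 0.45764581 2.6688623 ] [-0.03043658 -0.21041794  0.03900368] 0.010880764731237641
```

View pics/s8.png

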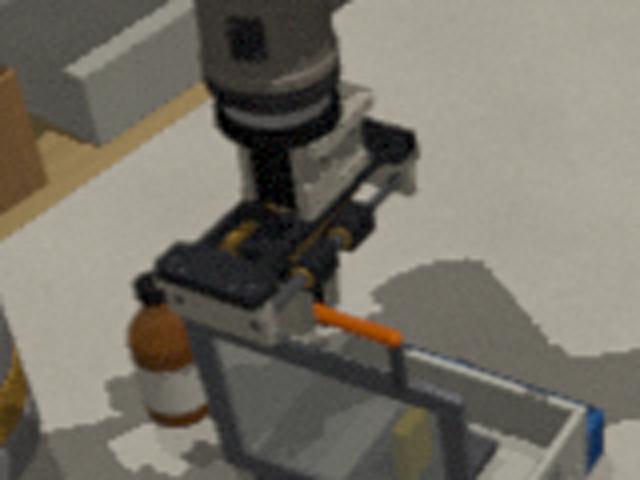

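The cover follows and forces are small. Continuing.

Emit:
apply_moves(increments=[{"linear": [-8,-1.3,0.3],"turn": [0.02,-0.12,0],"grip": 0},{"linear": [-15.9,-2.6,0.4],"turn": [0.04,-0.25,0],"grip": 0},{"linear": [-23.9,-3.9,0.1],"turn": [0.06,-0.37,0],"grip": 0},{"linear": [-31.8,-5.3,-0.5],"turn": [0.08,-0.49,0],"grip": 0},{"linear": [-39.7,-6.6,-1.5],"turn": [0.11,-0.62,0],"grip": 0},{"linear": [-47.6,-7.9,-2.7],"turn": [0.13,-0.74,0],"grip": 0},{"linear": [-55.4,-9.2,-4.3],"turn": [0.15,-0.86,0],"grip": 0},{"linear": [-63.1,-10.5,-6.2],"turn": [0.17,-0.99,0],"grip": 0},{"linear": [-70.8,-11.8,-8.4],"turn": [0.19,-1.11,0],"grip": 0},{"linear": [-78.4,-13.1,-11],"turn": [0.21,-1.23,0],"grip": 0}])

```text
time: 15.35
tool_pos: [0.574, -0.2083, 0.2701]
tool_rot: [3.14, -0.171, 0.167]
contact_force: [-0.1, -1.2, 4.2]
opening: 0.0106
```

Run:
```python
from h import *
s=observe();tp=s["tool_pos"];print(tp,s["tool_rot"],s["contact_force"],s["torque"],s["opening"],s["qpos"])
```

```text
[ 0.57395001 -0.20828418  0.2700859 ] [ 3.14030781 -0.17116216  0.16705069] [-0.12001461 -1.20598971  4.23359228] [-0.26792816 -0.33821234  0.0656287 ] 0.010649934079214336 [-0.5307605   0.38846279  1.34637115  0.11358997  1.27605481 -0.72361107]
```

Emit:
apply_moves(increments=[{"linear": [-7.5,-1.2,-2.8],"turn": [0.02,-0.13,0],"grip": 0},{"linear": [-14.9,-2.5,-5.9],"turn": [0.04,-0.25,0],"grip": 0},{"linear": [-22.1,-3.7,-9.4],"turn": [0.06,-0.37,0],"grip": 0},{"linear": [-29.2,-4.9,-13.1],"turn": [0.08,-0.5,0],"grip": 0},{"linear": [-36.2,-6,-17.1],"turn": [0.1,-0.62,0],"grip": 0},{"linear": [-42.9,-7.2,-21.4],"turn": [0.12,-0.74,0],"grip": 0},{"linear": [-49.6,-8.3,-26],"turn": [0.14,-0.87,0],"grip": 0},{"linear": [-56,-9.3,-30.8],"turn": [0.16,-0.99,0],"grip": 0},{"linear": [-62.3,-10.4,-35.9],"turn": [0.18,-1.11,0],"grip": 0},{"linear": [-68.3,-11.4,-41.2],"turn": [0.2,-1.24,0],"grip": 0}])

```text
time: 16.35
tool_pos: [0.5056, -0.2201, 0.2283]
tool_rot: [3.139, -0.302, 0.167]
contact_force: [1.3, -3.8, -0.7]
opening: 0.0111
```

Emit:
apply_moves(increments=[{"linear": [-3,-0.5,-2.8],"turn": [0.01,-0.06,0],"grip": 0},{"linear": [-5.9,-1,-5.6],"turn": [0.03,-0.12,0],"grip": 0},{"linear": [-5.9,-1,-5.6],"turn": [0.03,-0.12,0],"grip": 0},{"linear": [-5.9,-1,-5.6],"turn": [0.03,-0.12,0],"grip": 0},{"linear": [-5.9,-1,-5.6],"turn": [0.03,-0.12,0],"grip": 0}])

```text
time: 16.85
tool_pos: [0.4996, -0.221, 0.2227]
tool_rot: [3.141, -0.314, 0.167]
contact_force: [-2.6, -6.4, 1.4]
opening: 0.011
```

Run:
```python
from h import *
import pickle
s=observe();tp=s["tool_pos"];print(tp,s["tool_rot"],s["contact_force"],s["torque"],s["opening"])
pickle.dump(s,open("w9.pkl","wb"))
im=read_camera("scene")[:,:,::-1];cv2.imwrite("pics/s9f.png",im);crop(im,110,80,290,215,4,"pics/s9.png")
cv2.imwrite("pics/w9.png",read_camera("wrist")[:,:,::-1])
cv2.imwrite("pics/t9.png",read_camera("top")[:,:,::-1])
```

```text
[ 0.49958783 -0.22098765  0.22269569] [ 3.14052247 -0.3135548   0.16706887] [-2.61261713 -6.43558884  1.36834564] [-0.94745617  0.23928081 -0.24662961] 0.010989159212710514
```

View pics/s9.png

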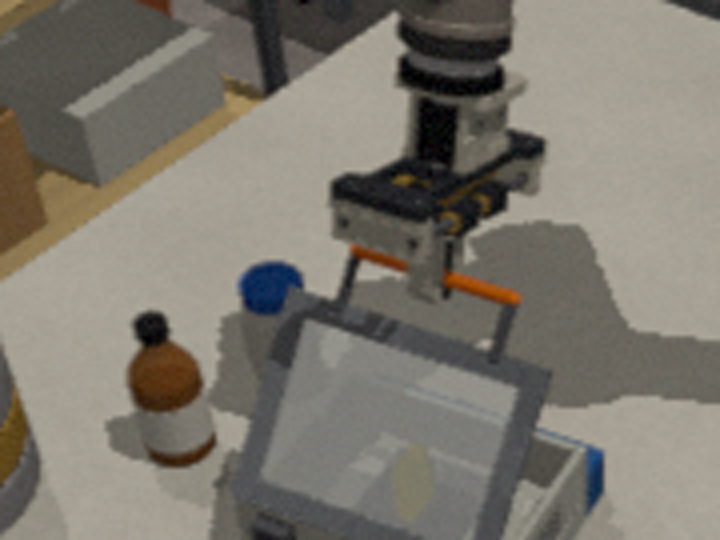

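View pics/w9.png

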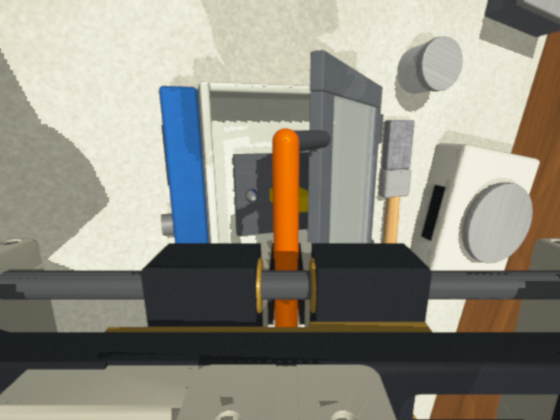

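View pics/t9.png

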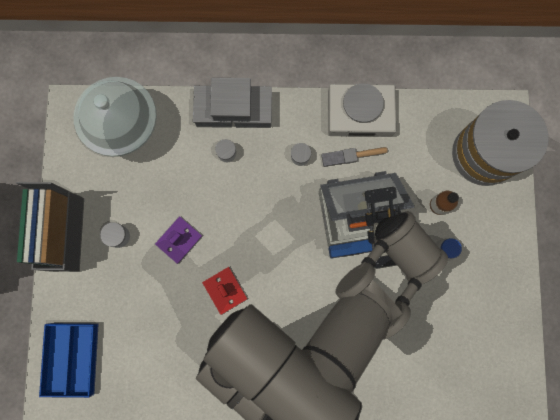

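The cover is held at about 45° with the bar between the pads. I'll measure the angle from the bar end in the wrist (287,133) and scene views.

Run:
```python
from h import *
import pickle
np.set_printoptions(precision=4,suppress=True)
s=pickle.load(open("w9.pkl","rb"))
im=cv2.imread("pics/w9.png");hsv=cv2.cvtColor(im,cv2.COLOR_BGR2HSV);m=cv2.inRange(hsv,(4,180,120),(17,255,255));m[:,:265]=0;m[:,305:]=0;m[245:]=0
ys,xs=np.where(m);print(ys.min(),xs[ys<ys.min()+3].mean(),xs.min(),xs.max())
e=(xs[ys<ys.min()+8].mean(),ys.min()+0.5)
sc=cv2.imread("pics/s9f.png");h2=cv2.cvtColor(sc,cv2.COLOR_BGR2HSV);m2=cv2.inRange(h2,(4,170,110),(17,255,255));m2[:120]=0;m2[180:]=0;m2[:,:180]=0;m2[:,260:]=0
y2,x2=np.where(m2);r=x2.max();print(x2.min(),r,y2[x2==r].mean())
e2=(r,y2[x2>=r-2].mean())
X,er=tri([ray("wrist",e,s),ray("scene",e2)]);print("bar end",X,er)
ux=np.array([np.cos(np.radians(9.5)),np.sin(np.radians(9.5)),0])
H=np.array([.5527,-.2121,.038])+.085*ux+[0,0,.05]
d0=Ro.from_euler('xyz',s["tool_rot"]).apply([0,0,1]);b=s["tool_pos"]-.019*d0
for n,p in(("end",X),("tcp",b)):
    v=p-H;print(n,p,v@ux,v[2],np.hypot(v@ux,v[2]),"a",np.degrees(np.arctan2(v[2],-(v@ux))-.0286))
b18=plane(ray("wrist",(286,200),s),b[2]);print(b18)
v=b18-H;print(v@ux)
```

```text
129 285.4 272 298
198 239 154.5
bar end [ 0.4817 -0.1537  0.2451] [np.float64(0.0008983397262912592), np.float64(0.0008983397262912585)]
end [ 0.4817 -0.1537  0.2451] -0.14537980607712173 0.1571453168900563 0.21407928119156636 a 45.58850963140612
tcp [ 0.4938 -0.2219  0.2408] -0.14471106827010258 0.15276929589317118 0.21042754346227963 a 44.913004647509915
[ 0.489  -0.1852  0.2408]
-0.1433494140092207
```

Emit:
apply_moves(increments=[{"linear": [0.1,-0.7,0],"turn": [0,0,0],"grip": 0},{"linear": [0.1,-0.7,0],"turn": [0,0,0],"grip": 0},{"linear": [0.1,-0.7,0],"turn": [0,0,0],"grip": 0},{"linear": [0.1,-0.7,0],"turn": [0,0,0],"grip": 0},{"linear": [0.1,-0.7,0],"turn": [0,0,0],"grip": 0},{"linear": [0.1,-0.7,0],"turn": [0,0,0],"grip": 0},{"linear": [0.1,-0.7,0],"turn": [0,0,0],"grip": 0},{"linear": [0.1,-0.7,0],"turn": [0,0,0],"grip": 0},{"linear": [0.1,-0.7,0],"turn": [0,0,0],"grip": 0},{"linear": [0.1,-0.7,0],"turn": [0,0,0],"grip": 0}])

```text
time: 18.0
tool_pos: [0.4996, -0.221, 0.2227]
tool_rot: [3.142, -0.314, 0.167]
contact_force: [-2.9, -3.4, 3.7]
opening: 0.0109
```

Run:
```python
from h import *
s=observe();print(s["tool_pos"],s["tool_rot"],s["contact_force"],s["torque"],s["opening"],abs(s["qvel"]).max())
a=cv2.imread("pics/s9f.png");b=read_camera("scene")[:,:,::-1]
h2=cv2.cvtColor(np.ascontiguousarray(b),cv2.COLOR_BGR2HSV);m2=cv2.inRange(h2,(4,170,110),(17,255,255));m2[:120]=0;m2[180:]=0;m2[:,:180]=0;m2[:,260:]=0
y2,x2=np.where(m2);print(x2.min(),x2.max(),y2[x2==x2.max()].mean());cv2.imwrite("pics/s10.png",b)
```

```text
[ 0.49964725 -0.22098124  0.22273251] [ 3.14158027 -0.31368541  0.16712145] [-2.91468387 -3.37432324  3.65258221] [-0.63616799  0.38817443 -0.10967162] 0.010911702878595166 0.0020707744896156424
198 239 154.5
```

View pics/s10.png

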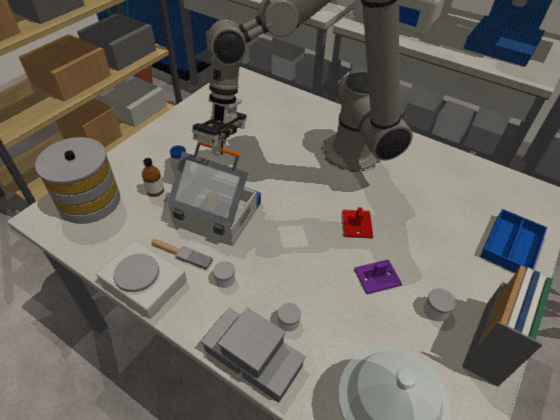

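The scene is steady: the bar end is unchanged at (239,154), the bystanders stand where they were, and the plate lies in the chamber. I'm handing in.

```bash
python3 -c "
from cell import *
print(hand_in())"
```

```text
the job is handed in; nothing more can be done
None
```

The job is done and handed in at about 18 s of the 72 s allowed.

**Plate:** I picked up the dark plate by its yellow grip and lowered it over both pins. Contact came at TCP height 57.8 mm, the expected flush height, and the seat then carried its weight. After release, the wrist view showed both pins through the holes.

**Cover:** I gripped the orange bar and brought the cover down along its arc, and the gripper still holds it there with 40 N. Two checks put it at 44.9° (from the tool pose) and 45.6° (from two camera views). Over the last second held, the bar did not move in the picture and the joints were still.

**Checks that disagreed or remain open:**
- **Finger opening:** the gripper reads about 11 mm on the 12 mm bar. I put this down to soft pads; nothing slipped.
- **Sideways load:** a steady load of about 3 N each in x and y remains on the tool.
- **Bar height:** the bar height implied by the grip was 2 mm above the geometric prediction, which amounts to about 0.01 rad.
- **Height triangulation:** triangulation from nearly parallel views gave poor heights for the plate grip and two of the seat corners. I used the scene view and the contact height for the plate, and the text's 38 mm for the seat, confirmed by its measured size and the contact.

The tins, jar, bottle and brush looked unmoved in the last pictures.

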